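# Slide the press punch home into its storage sleeve

## Task

Put the long steel punch away in its sleeve: lift it by the middle out of the yellow stand, lay it on the grooved rail with its bare tip a few centimetres into the flared mouth, and let go of it there. Then take it again by its red end and slide it in fully home against the stop inside, so that only the red end sticks out, and let go. Leave the disc, the oil can and the wrench alone.

Things in the scene. Friction and masses are not known exactly. Their poses are not given: they have to be found in the camera images.
- punch: Round steel rod, 24 mm diameter, 160 mm long, about 0.5 kg. Origin at its middle, on its axis; its x axis runs along the rod from the red end to the bare tip (4 mm chamfer). The last 40 mm at -x are red; the rest is bare steel. It may be rolled about x. At the start it lies in the stand, axis level, 50 mm above the bench.
- punch_tip (a point): Centre of the end face of the punch's bare tip, 80 mm from its origin along +x.
- punch_red (a point): Centre of the red end section, on the punch's axis, 60 mm from its origin along -x; the red section reaches 20 mm either way.
- stand: Fixed yellow stand, 176 x 64 mm, origin under its centre on the bench. Base 10 mm thick; slotted blocks from 40 to 86 mm either side of the middle along x, slots along x 27 mm wide, floor at 38 mm, wall tops at 64 mm. They hide both ends of the punch from the fingers; in the 80 mm window between them it is free from above and the sides. The bare tip points to the stand's +x.
- station: Fixed green base plate 280 x 76 x 10 mm with sleeve and rail; origin on the bench under the sleeve's mouth, +x is the way the punch slides in. From x = -115 to -5 mm runs a rail with a shallow V groove that centres the punch in line with the bore, its axis 50 mm above the bench. The rail is 18 mm wide, its edges 9 mm below the punch's axis: fingers can straddle it.
- mouth (a point): Centre of the sleeve's flared brass mouth, on the bore axis, 50 mm above the bench; axes as the station's. The bore (26.4 mm wide, flared to about 32 mm in the first 6 mm) runs level along +x, 120 mm deep from here to a flat stop. Sleeve 38 mm across outside, 46 mm at the mouth.
- blank: Loose grey disc blank with a hole, 84 mm diameter, 8 mm thick, lying flat; origin at the centre of its underside. Leave alone.
- oil: Blue can, 52 mm diameter, 110 mm tall, standing; origin at the centre of its underside. Leave alone.
- wrench: Steel wrench, 160 mm long, lying along its x axis; origin at the middle of its underside. Leave alone.
There are look-alikes about, which are no part of the job. Of the things shaped like the punch, the steel one is meant.

How it is judged:
On the way, in this order (a step that is already met when the one before it is completed fails the run):
1. the punch lies on the rail, its tip 20 to 110 mm inside the sleeve, and the fingers have let go of it (y of punch_tip in the frame of mouth between -0.005 and 0.005 m and z of punch_tip in the frame of mouth between -0.005 and 0.005 m and angle between the x axis of punch and the x axis of mouth, either way round below 0.08 rad and x of punch_red in the frame of mouth below 0 m and x of punch_tip in the frame of mouth between 0.02 and 0.11 m and contact force between the fingers and punch below 0.2 N and linear speed of punch below 0.02 m/s), for 0.2 s.
2. the punch, not yet home, is taken at its red end (TCP within 35 mm of the red section's centre) (y of punch_tip in the frame of mouth between -0.005 and 0.005 m and z of punch_tip in the frame of mouth between -0.005 and 0.005 m and angle between the x axis of punch and the x axis of mouth, either way round below 0.08 rad and x of punch_tip in the frame of mouth between 0.01 and 0.113 m and contact force between the fingers and punch above 2 N and distance between the grasp point and punch_red below 0.035 m), for 0.1 s.
At the end, for the whole second after the job is handed in: The punch is at rest, released, in line with the sleeve (5 mm, 0.08 rad), its tip at least 116 mm inside the mouth (within 4 mm of the stop at 120 mm), the red end outside (y of punch_tip in the frame of mouth between -0.005 and 0.005 m and z of punch_tip in the frame of mouth between -0.005 and 0.005 m and angle between the x axis of punch and the x axis of mouth, either way round below 0.08 rad and x of punch_red in the frame of mouth below 0 m and x of punch_tip in the frame of mouth above 0.116 m and linear speed of punch below 0.01 m/s and contact force between the fingers and punch below 0.2 N); the robot touches nothing.
It fails at once if the disc is moved more than 20 mm (distance of blank from where it was at the start of the episode above 0.02 m).
It fails at once if the oil can is moved more than 20 mm (distance of oil from where it was at the start of the episode above 0.02 m).
It fails at once if the wrench is moved more than 20 mm (distance of wrench from where it was at the start of the episode above 0.02 m).
It also fails if it takes over 61 s, if anything falls off the work surface, if the arm or the gripper's body presses on something with over 40 N, if the wrist force passes 120 N, or if a joint passes its speed limit or range.

## Robot

A 6-joint arm with a two-finger parallel gripper is mounted at the origin on the work surface. World frame = base frame: x ahead of the robot, y to its left, z up, the work surface at z = 0. Lengths are in m, angles in rad, forces in N, time in s.
With the tool pointing down it reaches from about 0.275 to 1 m from the base axis. Payload 8.4 kg.
Tool frame: the origin (TCP) lies between the finger pads, 19 mm behind the fingertips; this is the grasp point; z points along the fingers, y is the line along which they close (so a half turn about z gives the same grasp; the last joint's range is limited). The gripper opens to 85 mm and grips with 20 to 120 N. Pads are 22 mm wide; open, the fingers measure 114 mm over their backs; the gripper's body (76 mm by 85 mm) begins 54 mm behind the grasp point. The pads swing forward as they close: fully open they stand 13 mm farther back than shut.
Start: joints at [-1.314, 0.353, 1.633, -0, 1.155, -0.002], TCP at [0.16, -0.604, 0.25] pointing down, gripper open.
Joint ranges: [-2.63, 2.63], [-0.92, 2.1], [0.06, 2.66], [-1.3, 4.44], [0, 2.69], [-3.02, 3.02]. Speed limits (rad/s): [2.22, 2.22, 2.79, 3.14, 3.14, 3.14].

## Interface

Orientations are given as a rotation vector (axis times angle).
In Python, from plant import monitor, viewer, workorder gives the robot as it stands.
- The arm moves only by the shell command python3 -m handwheel 'ROWS' [FORCE]. ROWS is JSON, a list that holds one entry, the list of rows, each a list of 7 numbers: the shift along the tool's x, y, z each as a share of 0.1 m, from -1 to 1, then the turn, a rotation vector about the tool's x, y, z each as a share of pi rad, from -1 to 1, then the opening, from -1 (shut) to 1 (fully open). A call has 1 to 20 rows; each row is the pose to reach, as a shift and turn from the pose commanded when the call began, along the tool's axes at that moment, turning the shorter way round; what a row does not reach only later rows make up. A row lasts 1/12 s, in which the tool goes at most 41.7 mm and 7.16 degrees, less where a joint would pass 70% of its speed; a pose out of reach is approached as far as the arm can. A call with a number of a shift or a turn outside -1 to 1 is refused whole. A call with a gripper value outside its range is refused whole. The fingers move at their own pace and stop on an object; FORCE is the grip in N (left out, the last holds). Time passes only in rows, so rows that repeat a pose let the fingers close. It gives the time, the measured TCP pose, the force, the opening and the grip force at its end, in the units of the state.
- monitor.read_state(): the state, without advancing time (a new reading comes with each control period).
- viewer.grab_frame(name): name is "scene" or "top" or "wrist"; returns a dict with "image" (480x640x3 uint8, red, green, blue), "K" (3x3 intrinsics, pixels), "distortion" ([k1, k2, p1, p2, k3] as OpenCV has them; the pictures are not rectified), "extrinsics" (4x4, takes a point from camera to world coordinates). Camera axes: x right, y up, looking along -z (the intrinsics and any distortion apply to the point x, -y, -z); pixel columns grow to the right and rows downward; lengths in m; the calibration is good to about 2 mm. A picture is of the moment at which its call begins. There is no depth.
- workorder.close_job(): hands the job in; it is judged then, once.
Trained networks look in a picture, given as the dict that the camera call returned (one of the last four; its "shot" number tells which), for a name from the list of things; names that differ only in an ending like _2 or _b are one class to them, and where a whole thing is asked for, a point or a joint stands for the part that bears it (a point fixed in the world has none). Each returns a list of dicts, best first, with "p" (0 to 1); they miss things now and then, are a little off and sometimes report something else, mostly with a low value. They report only what shows in the picture. A call takes as long as a camera call. They do not tell look-alikes from the thing itself.
- viewer.trace(picture, thing): "pixels" (480x640 bool, what is visible of it) and "rect" ([left, top, width, height] in pixels, round what is visible of it).
- viewer.mark_of(picture, thing): "xy" ([column, row] in pixels: a listed point, or the origin of a listed thing).
The state is a dict: "time": time; "joint_positions": joint angles; "qvel": joint speeds; "joint_efforts": joint torques, N m; "ee_pos": TCP position; "tcp_rot": TCP orientation; "wrist_force": force on the tool from outside, world axes, zero at the start; "ft_torque": the same for the moment, N m; "finger_gap": opening from 0.0 (shut) to 1.0 (fully open); "gripper_force": force on a finger pad.
Only numpy, scipy, OpenCV 4.12 (cv2) and the standard library are available. Lean on these libraries where they do the work, as an engineer would, in place of code of your own. Each camera call takes 0.05 s, during which the arm holds its last target. There are 200 camera calls.

## Working session

There is one attempt and no reset: what is moved stays moved. The work goes in short steps, Python scripts to look and compute and a shell command to move; the robot and the scene stay as the last step left them, time stands still between calls to the robot, and variables do not carry over. Pictures are saved under pics/ and viewed, at most 11 in all, crops included, and the job is handed in when it is done.

```bash
mkdir -p pics; cat > h.py <<'E'
import numpy as np, cv2, pickle
from scipy.spatial.transform import Rotation as R
from plant import monitor, viewer, workorder
def grab(n,save=None):
    f=viewer.grab_frame(n)
    if save: cv2.imwrite(f'pics/{save}.png',cv2.cvtColor(f['image'],cv2.COLOR_RGB2BGR))
    return f
def ray(f,xy):
    u=cv2.undistortPoints(np.array([[xy]],float),np.array(f['K'],float),np.array(f['distortion'],float))[0,0]
    E=np.array(f['extrinsics']); d=E[:3,:3]@np.array([u[0],-u[1],-1.]); return E[:3,3],d/np.linalg.norm(d)
def onz(f,xy,z):
    o,d=ray(f,xy); return o+d*(z-o[2])/d[2]
def tri(rs):
    A=0;b=0
    for o,d in rs:
        P=np.eye(3)-np.outer(d,d);A=A+P;b=b+P@o
    p=np.linalg.solve(A,b); return p,[float(np.linalg.norm((np.eye(3)-np.outer(d,d))@(p-o))) for o,d in rs]
def proj(f,p):
    E=np.array(f['extrinsics']); c=E[:3,:3].T@(np.array(p)-E[:3,3])
    return cv2.projectPoints(np.array([[c[0],-c[1],-c[2]]]),np.zeros(3),np.zeros(3),np.array(f['K'],float),np.array(f['distortion'],float))[0].ravel()
E
python3 - <<'E'
from h import *
np.set_printoptions(precision=3,suppress=True)
ims=[]
for n in ['scene','top']:
    f=grab(n,n)
    print(n,np.array(f['extrinsics'])[:3,3])
    for t in ['punch','punch_tip','punch_red','stand','station','mouth','blank','oil','wrench']:
        print(t,[(np.round(m['xy']).tolist(),round(m['p'],2),onz(f,m['xy'],.05 if t in('punch','punch_tip','punch_red','mouth') else 0)[:2]) for m in viewer.mark_of(f,t)])
print(monitor.read_state())
E
```

```text
scene [ 0.937 -0.509  0.766]
punch [([454.0, 180.0], 0.91, array([0.664, 0.361])), ([346.0, 165.0], 0.71, array([0.424, 0.235])), ([412.0, 194.0], 0.66, array([0.61 , 0.252])), ([327.0, 243.0], 0.59, array([ 0.554, -0.003]))]
punch_tip [([319.0, 179.0], 0.98, array([0.408, 0.148])), ([464.0, 200.0], 0.82, array([0.717, 0.311])), ([433.0, 213.0], 0.66, array([0.682, 0.226])), ([311.0, 219.0], 0.56, array([0.482, 0.029]))]
punch_red [([396.0, 182.0], 0.92, array([0.558, 0.263])), ([355.0, 154.0], 0.75, array([0.416, 0.287])), ([339.0, 262.0], 0.64, array([ 0.606, -0.027])), ([447.0, 164.0], 0.59, array([0.621, 0.408]))]
stand [([403.0, 209.0], 0.89, array([0.602, 0.241]))]
station [([264.0, 346.0], 0.61, array([ 0.599, -0.247]))]
mouth [([260.0, 332.0], 0.89, array([ 0.597, -0.248])), ([261.0, 344.0], 0.24, array([ 0.616, -0.265]))]
blank [([387.0, 300.0], 0.69, array([ 0.721, -0.01 ])), ([393.0, 185.0], 0.48, array([0.532, 0.3  ]))]
oil [([410.0, 147.0], 0.77, array([0.478, 0.473]))]
wrench [([131.0, 380.0], 0.98, array([ 0.464, -0.448])), ([265.0, 345.0], 0.27, array([ 0.599, -0.244]
[... 721 characters left out ...]
253]))]
mouth [([438.0, 210.0], 0.89, array([ 0.6  , -0.243]))]
blank [([324.0, 164.0], 0.74, array([ 0.715, -0.004]))]
oil [([117.0, 273.0], 0.76, array([0.485, 0.466]))]
wrench [([525.0, 268.0], 0.82, array([ 0.47 , -0.445]))]
{'time': 1.0, 'joint_positions': array([-1.314,  0.353,  1.633, -0.   ,  1.155, -0.002]), 'qvel': array([-0.001, -0.001, -0.002,  0.001, -0.   , -0.   ]), 'joint_efforts': array([ -0.001, -60.518, -34.245,  -0.   ,   0.001,   0.   ]), 'ee_pos': array([ 0.16 , -0.604,  0.25 ]), 'tcp_rot': array([-3.115, -0.405,  0.   ]), 'wrist_force': array([-0.261,  0.312, -0.634]), 'ft_torque': array([-0.022,  0.003, -0.077]), 'gripper_force': 0.0, 'finger_gap': 0.9985512290611065}
```

View pics/top.png

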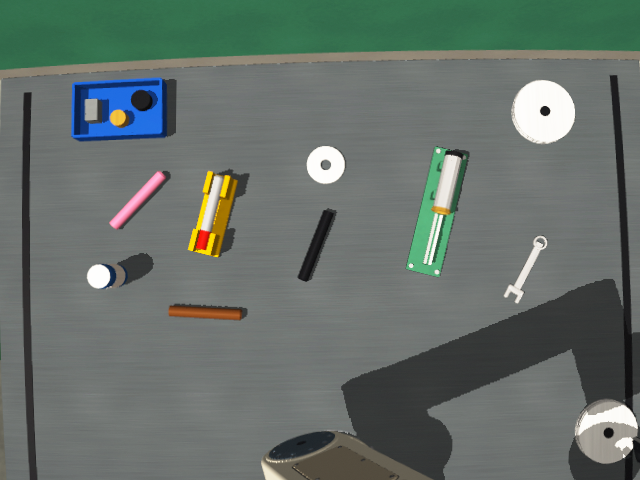

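View pics/scene.png

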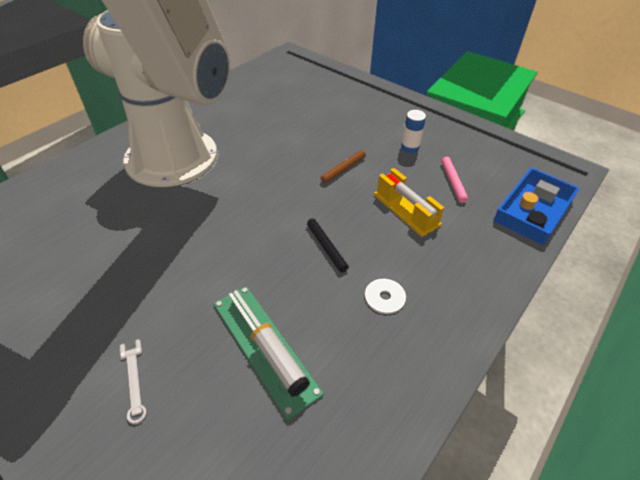

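Top view: four punch-shaped things, pink (135,198), brown (203,311), black (316,249), and steel with a red end in the yellow stand (212,211). Only the last fits, being bare steel, red at one end and in the stand. The sleeve's mouth is at (438,210), with the rail running to (428,264). I'll confirm the choice in a crop.

```bash
python3 - <<'E'
from h import *
np.set_printoptions(precision=4,suppress=True)
T=grab('top');S=grab('scene')
a=T['image'][160:270,170:260];b=S['image'][160:245,360:450]
rs=lambda x:cv2.resize(x,(400,400),interpolation=cv2.INTER_CUBIC)
cv2.imwrite('pics/crop1.png',cv2.cvtColor(np.hstack([rs(a),rs(b)]),cv2.COLOR_RGB2BGR))
def near(f,t,xy):
    c=[m for m in viewer.mark_of(f,t) if np.hypot(*(np.array(m['xy'])-xy))<25]
    return min(c,key=lambda m:np.hypot(*(np.array(m['xy'])-xy)))['xy'] if c else None
for t,x,y in [('punch',(212,211),(412,194)),('punch_tip',(218,178),(433,213)),('punch_red',(202,237),(396,182)),('mouth',(438,210),(260,332))]:
    p,q=near(T,t,x),near(S,t,y)
    if p is None or q is None: print(t,p,q); continue
    print(t,p,q,*tri([ray(T,p),ray(S,q)]),onz(T,p,.05))
# green plate axis from colour (top view)
def ax(f,lo,hi,z,roi):
    h=cv2.cvtColor(f['image'],cv2.COLOR_RGB2HSV);m=cv2.inRange(h,lo,hi);k=np.zeros_like(m);x0,y0,x1,y1=roi;k[y0:y1,x0:x1]=m[y0:y1,x0:x1]
    cs=max(cv2.findContours(k,0,2)[0],key=cv2.contourArea)
    P=np.array([onz(f,c[0],z)[:2] for c in cs],np.float32);(c,s,an)=cv2.minAreaRect(P)
    print('rect',np.array(c),np.array(s),an)
ax(T,(45,80,40),(85,255,255),.01,(395,130,490,290))
ax(T,(20,120,80),(32,255,255),.03,(180,160,250,270))
print(np.rad2deg([np.arctan2(*( (onz(T,(455,152),.05)-onz(T,(430,264),.05))[[1,0]]))]))
E
```

```text
punch [207.3, 211.2] [411.0, 194.6] [0.6114 0.2468 0.0508] [0.0006554051800419133, 0.000655405180042066] [0.612  0.2473 0.05  ]
punch_tip [219.5, 174.9] [431.7, 212.2] [0.6849 0.2163 0.0619] [0.0025042716238488387, 0.002504271623848912] [0.689  0.2197 0.05  ]
punch_red [203.1, 238.8] [397.4, 182.6] [0.5576 0.2606 0.0489] [0.004984382993403705, 0.004984382993403644] [0.5534 0.2575 0.05  ]
mouth [435.9, 214.0] [259.5, 330.8] [ 0.591  -0.2422  0.0396] [0.0025017075377127365, 0.0025017075377128644] [ 0.5918 -0.2383  0.05  ]
rect [ 0.6023 -0.249 ] [0.0773 0.2796] 74.32569122314453
rect [0.6089 0.2395] [0.0697 0.1786] 74.7770767211914
[-14.9062]
```

View pics/crop1.png

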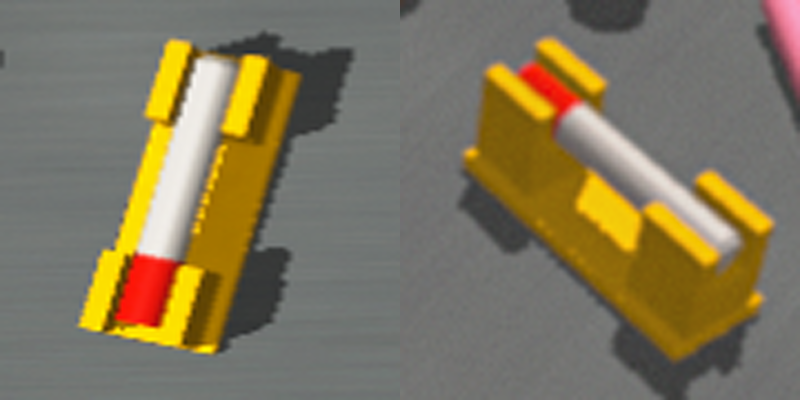

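The crop confirms it: a bare steel rod with a red end toward (140,295) on the left and its tip at (210,65), lying in the yellow stand. Stand and station yaw are both about -15°. I'll turn the tool to that yaw and travel to the station.

```bash
python3 -m handwheel '[[[0,0,0,0,0,0.168,1],[0,0,0,0,0,0.168,1],[0,0,0,0,0,0.168,1],[0,0,0,0,0,0.168,1],[0,0,0,0,0,0.168,1],[0,0,0,0,0,0.168,1]]]'
python3 - <<'E'
from h import *
np.set_printoptions(precision=4,suppress=True)
f=grab('wrist');s=monitor.read_state();r=R.from_rotvec(s['tcp_rot']).as_matrix();print(r)
E=np.array(f['extrinsics']);print(r.T@(E[:3,3]-s['ee_pos']),r.T@E[:3,:3],np.array(f['K']))
E
```

```text
time: 2.0
ee_pos: [0.1599, -0.6042, 0.25]
tcp_rot: [-3.113, 0.423, 0.0]
wrist_force: [-0.4, -0.1, 0.2]
finger_gap: 0.999
gripper_force: 0.0
[[ 0.9643 -0.2647  0.    ]
 [-0.2647 -0.9643 -0.    ]
 [ 0.      0.     -1.    ]]
[ 0.0852 -0.0005 -0.125 ] [[-0.0027  0.9444  0.3287]
 [ 1.      0.0029 -0.    ]
 [-0.0009  0.3287 -0.9445]] [[419.7259   0.     326.3642]
 [  0.     419.7259 242.6405]
 [  0.       0.       1.    ]]
```

```bash

python3 -m handwheel '[[[0.66,-0.93,0,0,0,0,1],[0.66,-0.93,0,0,0,0,1],[0.66,-0.93,0,0,0,0,1]]]' | grep ee_pos
python3 -m handwheel '[[[0.66,-0.93,0,0,0,0,1],[0.66,-0.93,0,0,0,0,1],[0.66,-0.93,0,0,0,0,1]]]' | grep ee_pos
python3 -m handwheel '[[[0.66,-0.93,0,0,0,0,1],[0.66,-0.93,0,0,0,0,1],[0.66,-0.93,0,0,0,0,1]]]' | grep ee_pos
python3 -m handwheel '[[[0.66,-0.93,0,0,0,0,1],[0.66,-0.93,0,0,0,0,1],[0.66,-0.93,0,0,0,0,1],[0.66,-0.93,0,0,0,0,1],[0.66,-0.93,0,0,0,0,1]]]' | grep ee_pos
cat > look.py <<'E'
from h import *
import sys
np.set_printoptions(precision=4,suppress=True)
name=sys.argv[1]
f=grab('wrist',name); s=monitor.read_state(); print(s['ee_pos'],s['wrist_force'])
d={k:f[k] for k in f}; d['marks']={}
for t in sys.argv[2:]:
    d['marks'][t]=[(m['xy'],m['p']) for m in viewer.mark_of(f,t)]
    print(t,[(np.round(x,1).tolist(),round(p,2),onz(f,x,.05)) for x,p in d['marks'][t]])
pickle.dump(d,open(name+'.pkl','wb'))
E
python3 look.py w1 mouth station
python3 -m handwheel '[[[0.66,-0.93,0,0,0,0,1],[0.66,-0.93,0,0,0,0,1],[0.66,-0.93,0,0,0,0,1],[0.66,-0.93,0,0,0,0,1],[0.66,-0.93,0,0,0,0,1]]]' | grep ee_pos
python3 look.py w2 mouth station
```

```text
ee_pos: [0.2495, -0.5305, 0.2499]
ee_pos: [0.3385, -0.4579, 0.2501]
ee_pos: [0.427, -0.3857, 0.2502]
ee_pos: [0.5144, -0.3145, 0.2498]
[ 0.5134 -0.3154  0.2498] [-0.1351  0.4567 -0.24  ]
mouth [([214.5, 128.3], 0.64, array([ 0.5982, -0.2491,  0.05  ]))]
station [([227.6, 129.8], 0.93, array([ 0.5944, -0.2583,  0.05  ]))]
ee_pos: [0.6018, -0.2437, 0.2498]
[ 0.601  -0.2443  0.2498] [-0.1209 -0.5264  0.1987]
mouth [([334.6, 213.6], 0.93, array([ 0.5969, -0.2488,  0.05  ]))]
station [([331.7, 198.3], 0.96, array([ 0.6097, -0.2498,  0.05  ]))]
```

View pics/w2.png

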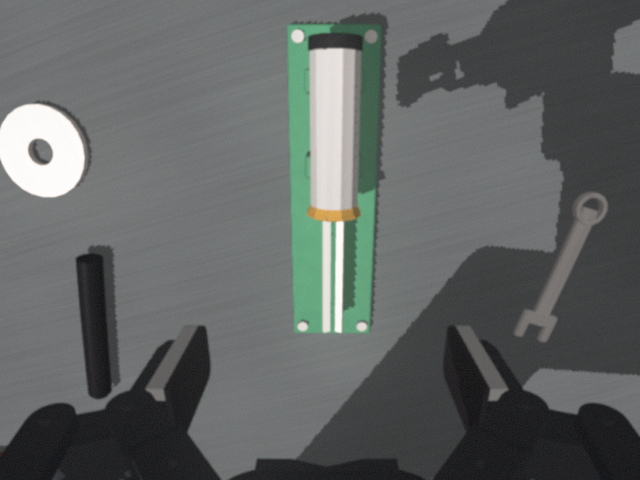

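```bash
python3 - <<'E'
from h import *
np.set_printoptions(precision=4,suppress=True)
a,b=[pickle.load(open(n+'.pkl','rb')) for n in('w1','w2')]
print(tri([ray(f,f['marks']['mouth'][0][0]) for f in(a,b)]))
h=cv2.cvtColor(b['image'],cv2.COLOR_RGB2HSV);m=cv2.inRange(h,(45,80,30),(85,255,255))
P=np.array([onz(b,c[0],.01)[:2] for c in max(cv2.findContours(m,0,2)[0],key=cv2.contourArea)],np.float32)
print(cv2.minAreaRect(P))
E
```

```text
(array([ 0.5979, -0.2493,  0.0522]), [0.0004784488985650618, 0.00047844889856512375])
((0.6031724214553833, -0.24938541650772095), (0.07482213526964188, 0.2785748243331909), 74.44169616699219)
```

The wrist view shows the station in full: mouth at (334,214), rail from (333,222) to (332,330), and the disc, black rod and wrench clear of it. I'll refine the axis from the rail and sleeve pixels, then go to the stand.

```bash
python3 - <<'E'
from h import *
np.set_printoptions(precision=4,suppress=True)
b=pickle.load(open('w2.pkl','rb'));h=cv2.cvtColor(b['image'],cv2.COLOR_RGB2HSV)
w=(h[...,1]<45)&(h[...,2]>120)
def line(r0,r1,z):
    P=[]
    for r in range(r0,r1,3):
        c=np.where(w[r,300:370])[0]+300
        if len(c)>4: P.append(onz(b,((c[0]+c[-1])/2,r),z)[:2])
    P=np.array(P);vx,vy,x,y=cv2.fitLine(P.astype(np.float32),cv2.DIST_HUBER,0,.01,.01).ravel()
    print(np.degrees(np.arctan2(vy,vx)),x,y,'y at x=.5979:',y+(.5979-x)*vy/vx)
line(232,322,.041);line(60,200,.055)
for r in (250,300,100,150): c=np.where(w[r,300:370])[0]+300;print(r,c[0],c[-1])
br=cv2.inRange(h,(10,120,90),(28,255,255));ys,xs=np.where(br[200:230,295:375]);print(xs.min()+295,xs.max()+295,ys.min()+200,ys.max()+200)
E
# to the stand: 0.49 m in world y
python3 -m handwheel '[[[-0.2,-1,0,0,0,0,1],[-0.2,-1,0,0,0,0,1],[-0.2,-1,0,0,0,0,1]]]' | grep ee_pos
python3 -m handwheel '[[[-0.2,-1,0,0,0,0,1],[-0.2,-1,0,0,0,0,1],[-0.2,-1,0,0,0,0,1]]]' | grep ee_pos
python3 -m handwheel '[[[-0.3,-1,0,0,0,0,1],[-0.3,-1,0,0,0,0,1],[-0.3,-1,0,0,0,0,1]]]' | grep ee_pos
python3 -m handwheel '[[[-0.3,-1,0,0,0,0,1],[-0.3,-1,0,0,0,0,1],[-0.3,-1,0,0,0,0,1],[-0.3,-1,0,0,0,0,1],[-0.3,-1,0,0,0,0,1]]]' | grep ee_pos
python3 look.py s1 punch punch_red punch_tip stand
python3 -m handwheel '[[[-0.3,-0.7,0,0,0,0,1],[-0.3,-0.7,0,0,0,0,1],[-0.3,-0.7,0,0,0,0,1],[-0.3,-0.7,0,0,0,0,1],[-0.3,-0.7,0,0,0,0,1]]]' | grep ee_pos
python3 look.py s2 punch punch_red punch_tip stand
```

```text
-15.538326 0.54270613 -0.23240164 y at x=.5979: -0.24774802
-15.724376 0.6720417 -0.26723364 y at x=.5979: -0.24635929
250 322 343
300 322 342
100 310 355
150 310 354
308 358 207 220
ee_pos: [0.6079, -0.1401, 0.25]
ee_pos: [0.6155, -0.0378, 0.2503]
ee_pos: [0.6131, 0.0663, 0.2503]
ee_pos: [0.6112, 0.1682, 0.25]
[0.6114 0.1673 0.25  ] [-0.5747 -0.5536 -1.1823]
punch [([66.2, 229.9], 0.82, array([0.6533, 0.3832, 0.05  ])), ([295.1, 410.4], 0.73, array([0.4267, 0.2507, 0.05  ])), ([505.1, 238.7], 0.72, array([0.5483, 0.032 , 0.05  ])), ([238.6, 235.2], 0.59, array([0.6097, 0.2435, 0.05  ]))]
punch_red [([240.9, 421.1], 0.77, array([0.4276, 0.3063, 0.05  ])), ([519.5, 169.7], 0.68, array([0.6027, 0.0129, 0.05  ])), ([244.3, 297.9], 0.58, array([0.5545, 0.2577, 0.05  ])), ([48.3, 281.9], 0.58, array([0.6142, 0.4223, 0.05  ]))]
punch_tip [([369.7, 403.7], 0.97, array([0.4153, 0.1793, 0.05  ])), ([94.7, 156.4], 0.85, array([0.7021, 0.3326, 0.05  ])), ([232.9, 132.8], 0.8, array([0.6883, 0.2209, 0.05  ])), ([481.9, 312.3], 0.74, array([0.4851, 0.0608, 0.05  ]))]
stand [([250.0, 218.2], 0.91, array([0.6209, 0.2298, 0.05  ]))]
ee_pos: [0.6013, 0.2431, 0.2499]
[0.6014 0.2428 0.2499] [-0.5006  0.3918  0.3776]
punch [([127.9, 199.9], 0.88, array([0.6524, 0.3954, 0.05  ])), ([360.5, 390.5], 0.73, array([0.4231, 0.2592, 0.05  ])), ([322.6, 201.8], 0.64, array([0.6084, 0.2446, 0.05  ])), ([584.2, 207.0], 0.59, array([0.5478, 0.038 , 0.05  ]))]
punch_red [([328.2, 268.8], 0.9, array([0.5517, 0.2556, 0.05  ])), ([598.5, 141.0], 0.9, array([0.599 , 0.0218, 0.05  ])), ([304.9, 402.2], 0.9, array([0.424 , 0.3138, 0.05  ])), ([113.2, 251.0], 0.77, array([0.6153, 0.4261, 0.05  ]))]
punch_tip [([554.4, 286.1], 0.75, array([0.4825, 0.0693, 0.05  ])), ([437.3, 379.5], 0.63, array([0.4153, 0.1866, 0.05  ])), ([325.8, 92.7], 0.58, array([0.6872, 0.2202, 0.05  ]))]
stand []
```

```bash
python3 - <<'E'
from h import *
np.set_printoptions(precision=4,suppress=True)
a,b=[pickle.load(open(n+'.pkl','rb')) for n in('s1','s2')]
for t,p,q in [('punch',(238.6,235.2),(322.6,201.8)),('red',(244.3,297.9),(328.2,268.8)),('tip',(232.9,132.8),(325.8,92.7))]: print(t,tri([ray(a,p),ray(b,q)]))
h=cv2.cvtColor(b['image'],cv2.COLOR_RGB2HSV)
g=((h[...,1]<45)&(h[...,2]>110));rd=((h[...,0]<8)|(h[...,0]>172))&(h[...,1]>150)&(h[...,2]>80)
P=[]
for r in range(80,320,6):
    c=np.where((g|rd)[r,290:370])[0]+290
    if len(c)>4:
        p=onz(b,((c[0]+c[-1])/2,r),.052)[:2]; P.append(p); print(r,c[0],c[-1],p,rd[r,c].sum())
ys,xs=np.where(rd[:,290:370]);print('red rows',ys.min(),ys.max(),xs.min()+290,xs.max()+290)
# end of red / boundary
E
```

```text
punch (array([0.6077, 0.2451, 0.0445]), [0.0005747962888294941, 0.0005747962888293502])
red (array([0.5568, 0.2547, 0.0589]), [0.0013967111486150481, 0.0013967111486150464])
tip (array([0.6878, 0.2202, 0.0527]), [0.000549302686224885, 0.0005493026862249204])
80 290 306 [0.7012 0.2373] 0
98 312 340 [0.6836 0.221 ] 0
104 311 341 [0.6795 0.2222] 0
110 311 340 [0.6754 0.2237] 0
116 311 340 [0.6713 0.2248] 0
122 312 340 [0.667  0.2256] 0
128 312 340 [0.6628 0.2268] 0
134 312 369 [0.6556 0.2175] 0
140 312 369 [0.6513 0.2186] 0
146 312 369 [0.647  0.2197] 0
152 312 369 [0.6427 0.2209] 0
158 312 369 [0.6383 0.2221] 0
164 312 369 [0.6338 0.2232] 0
170 312 369 [0.6294 0.2244] 0
176 312 369 [0.6249 0.2256] 0
182 312 369 [0.6203 0.2268] 0
188 312 369 [0.6158 0.228 ] 0
194 312 369 [0.6111 0.2293] 0
200 313 369 [0.6064 0.2301] 0
206 312 369 [0.6018 0.2317] 0
212 312 339 [0.6002 0.2445] 0
218 313 339 [0.5953 0.2454] 0
224 313 339 [0.5905 0.2468] 0
230 312 339 [0.5858 0.2485] 0
236 290 339 [0.5832 0.2584] 0
242 290 339 [0.5783 0.2599] 0
248 290 339 [0.5733 0.2613] 0
254 290 339 [0.5682 0.2627] 27
260 290 339 [0.5632 0.2642] 27
266 290 369 [0.5547 0.2536] 27
272 290 369 [0.5495 0.2551] 27
278 290 369 [0.5442 0.2565] 27
284 290 369 [0.5388 0.258 ] 26
290 290 369 [0.5334 0.2595] 25
296 290 369 [0.528  0.2609] 18
302 290 369 [0.5225 0.2625] 0
308 290 369 [0.5169 0.264 ] 0
314 290 369 [0.5112 0.2655] 0
red rows 251 297 313 339
```

View pics/s2.png

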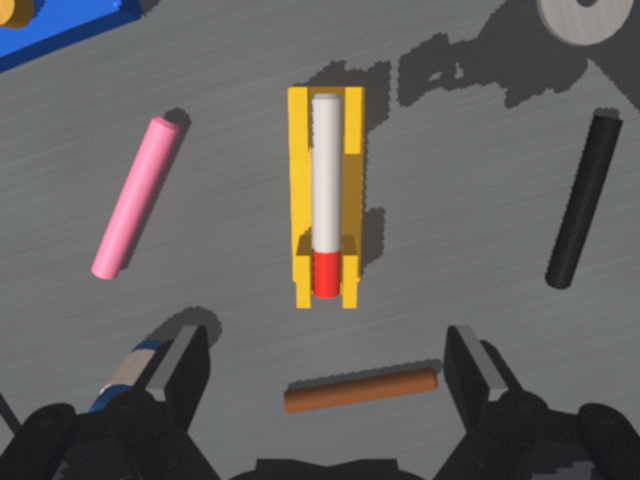

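The wrist view shows the steel punch at (325,195), with its tip at (326,95) and red end at (327,275), and a free window beside the middle. Heights triangulate to about 0.05 m. The centre is about (0.611, 0.241), yaw -15.5°. Next I grasp it.

```bash

python3 -m handwheel '[[[0.1,0,0.3,0,0,0,1],[0.1,0,0.6,0,0,0,1],[0.1,0,1,0,0,0,1],[0.1,0,1,0,0,0,1],[0.1,0,1,0,0,0,1]]]' 60| grep ee_pos
python3 -m handwheel '[[[0,0,0.3,0,0,0,1],[0,0,0.6,0,0,0,1],[0,0,0.8,0,0,0,1],[0,0,1,0,0,0,1],[0,0,1,0,0,0,1],[0,0,1,0,0,0,1]]]'
python3 -m handwheel '[[[0,0,0,0,0,0,-1],[0,0,0,0,0,0,-1],[0,0,0,0,0,0,-1],[0,0,0,0,0,0,-1],[0,0,0,0,0,0,-1],[0,0,0,0,0,0,-1],[0,0,0,0,0,0,-1],[0,0,0,0,0,0,-1],[0,0,0,0,0,0,-1],[0,0,0,0,0,0,-1],[0,0,0,0,0,0,-1],[0,0,0,0,0,0,-1]]]' 60
```

```text
ee_pos: [0.6096, 0.2404, 0.1485]
time: 6.93
ee_pos: [0.6118, 0.2416, 0.0517]
tcp_rot: [-3.113, 0.421, -0.002]
wrist_force: [1.3, -0.0, 1.1]
finger_gap: 1.002
gripper_force: 0.0
time: 7.93
ee_pos: [0.6113, 0.2416, 0.051]
tcp_rot: [-3.113, 0.421, -0.001]
wrist_force: [-1.0, -0.9, 6.7]
finger_gap: 0.262
gripper_force: 58.5
```

```bash

python3 -m handwheel '[[[0,0,-0.2,0,0,0,-1],[0,0,-0.5,0,0,0,-1],[0,0,-0.8,0,0,0,-1],[0,0,-1,0,0,0,-1],[0,0,-1,0,0,0,-1],[0,0,-1,0,0,0,-1]]]'
python3 -m handwheel '[[[0.1,1,0,0,0,0,-1],[0.1,1,0,0,0,0,-1],[0.1,1,0,0,0,0,-1],[0.1,1,0,0,0,0,-1]]]' | grep ee_pos
python3 -m handwheel '[[[0.15,1,0,0,0,0,-1],[0.15,1,0,0,0,0,-1],[0.15,1,0,0,0,0,-1],[0.15,1,0,0,0,0,-1]]]' | grep ee_pos
python3 -m handwheel '[[[0.15,1,0,0,0,0,-1],[0.15,1,0,0,0,0,-1],[0.15,1,0,0,0,0,-1],[0.15,1,0,0,0,0,-1]]]' | grep ee_pos
python3 -m handwheel '[[[0.15,1,0,0,0,0,-1],[0.15,1,0,0,0,0,-1],[0.15,1,0,0,0,0,-1],[0.15,1,0,0,0,0,-1],[0.15,1,0,0,0,0,-1]]]' 
python3 look.py c1 punch punch_red punch_tip mouth
```

```text
time: 8.43
ee_pos: [0.6109, 0.2414, 0.1501]
tcp_rot: [-3.113, 0.421, -0.001]
wrist_force: [-0.7, -0.0, -6.6]
finger_gap: 0.259
gripper_force: 60.6
ee_pos: [0.5908, 0.1381, 0.1468]
ee_pos: [0.5795, 0.0384, 0.1474]
ee_pos: [0.568, -0.0614, 0.1478]
time: 9.85
ee_pos: [0.5567, -0.1589, 0.1482]
tcp_rot: [-3.112, 0.424, 0.004]
wrist_force: [-0.3, -0.3, -7.1]
finger_gap: 0.259
gripper_force: 62.5
[ 0.5569 -0.1581  0.1484] [-0.2129  0.0797 -6.8161]
punch [([325.0, 361.5], 0.77, array([ 0.4877, -0.1381,  0.05  ])), ([101.9, 326.3], 0.67, array([ 0.5481, -0.0105,  0.05  ]))]
punch_red [([95.1, 248.3], 0.69, array([ 0.5965, -0.0299,  0.05  ]))]
punch_tip [([325.6, 120.6], 0.95, array([ 0.628 , -0.1777,  0.05  ])), ([104.6, 413.7], 0.88, array([0.4846, 0.0202, 0.05  ]))]
mouth [([473.7, 140.1], 0.69, array([ 0.5982, -0.2502,  0.05  ]))]
```

```bash
python3 - <<'E'
from h import *
np.set_printoptions(precision=4,suppress=True)
b=pickle.load(open('c1.pkl','rb'));s=monitor.read_state();r=R.from_rotvec(s['tcp_rot']).as_matrix();tcp=s['ee_pos']
for t in('punch_tip','punch'):print(t,r.T@(onz(b,b['marks'][t][0][0],tcp[2])-tcp), 'yaw',np.degrees(np.arctan2(r[1,0],r[0,0])),r[2])
T=grab('top');S=grab('scene','sc')
for t,o in(('punch_tip',.08),('punch_red',-.06)):
    e=tcp+r[:,0]*o
    rs=[ray(b,b['marks'][t][0][0])] if t=='punch_tip' else []
    for f in(T,S):
        pe=proj(f,e);c=[m['xy'] for m in viewer.mark_of(f,t) if np.hypot(*(np.array(m['xy'])-pe))<20];print(t,pe,c)
        if c: rs.append(ray(f,c[0]))
    if len(rs)>1:p,q=tri(rs);print(r.T@(p-tcp),q)
E
```

```text
punch_tip [ 0.0785  0.0008 -0.0001] yaw -15.3378531429181 [-0.0008 -0.0003 -1.    ]
punch [-0.0023  0.0003  0.    ] yaw -15.3378531429181 [-0.0008 -0.0003 -1.    ]
punch_tip [414.7771 188.2491] []
punch_tip [300.4108 286.5235] [[299.2, 282.1]]
[ 0.0789  0.0011 -0.0122] [0.0003050206272876941, 0.00030502062728769784]
punch_red [398.3128 257.9815] []
punch_red [258.9608 236.1431] [[260.3, 235.4]]
```

```bash
python3 - <<'E'
from h import *
S=grab('scene');s=monitor.read_state();r=R.from_rotvec(s['tcp_rot']).as_matrix();tcp=s['ee_pos']
im=cv2.cvtColor(S['image'],cv2.COLOR_RGB2BGR);k=6
c0=proj(S,tcp);x0,y0=int(c0[0])-60,int(c0[1])-50
cr=cv2.resize(im[y0:y0+100,x0:x0+120],None,fx=k,fy=k,interpolation=cv2.INTER_CUBIC)
P=[((proj(S,tcp+r[:,0]*o)-[x0,y0]+.5)*k).astype(int).tolist() for o in(.08,-.04,-.08)]
for p in P: cv2.circle(cr,p,4,(0,255,0),1)
cv2.imwrite('pics/sc2.png',cr);print(P)
E
```

```text
[[512, 487], [297, 224], [232, 145]]
```

View pics/sc2.png

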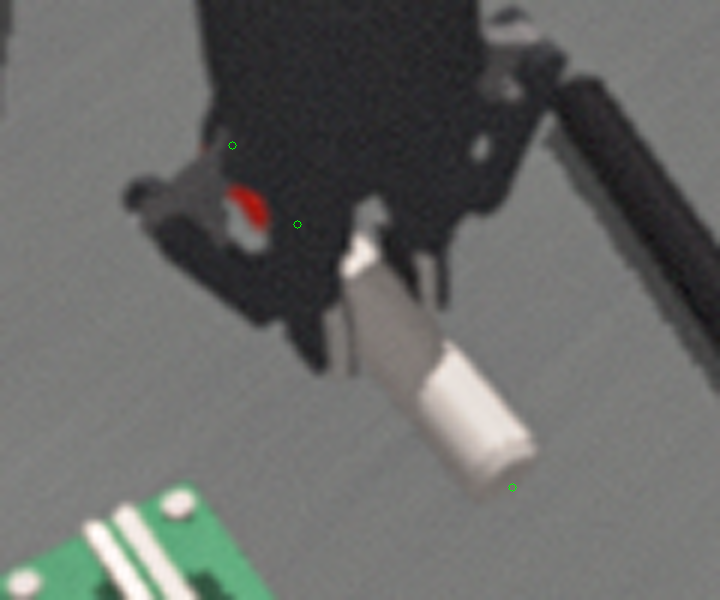

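The crop shows the tip face at about (505,470), near the expected (512,487), with perhaps a few degrees of nose-up tilt. So I lay it on the rail just outside the mouth first, let it settle level, then slide it in.

```bash

python3 -m handwheel '[[[-0.24,0.75,0,0,0,0.0015,-1],[-0.24,0.75,0,0,0,0.0015,-1],[-0.24,0.75,0,0,0,0.0015,-1],[-0.24,0.75,0,0,0,0.0015,-1],[-0.24,0.75,0.2,0,0,0.0015,-1],[-0.24,0.75,0.4,0,0,0.0015,-1],[-0.24,0.75,0.6,0,0,0.0015,-1],[-0.24,0.75,0.75,0,0,0.0015,-1],[-0.24,0.75,0.75,0,0,0.0015,-1],[-0.24,0.75,0.75,0,0,0.0015,-1]]]'
python3 look.py c2 punch punch_tip mouth
python3 - <<'E'
from h import *
np.set_printoptions(precision=4,suppress=True)
b=pickle.load(open('c2.pkl','rb'));h=cv2.cvtColor(b['image'],cv2.COLOR_RGB2HSV);s=monitor.read_state();r=R.from_rotvec(s['tcp_rot']).as_matrix()
print('yaw',np.degrees(np.arctan2(r[1,0],r[0,0])))
E
```

```text
time: 11.28
ee_pos: [0.5145, -0.2241, 0.0746]
tcp_rot: [-3.112, 0.428, 0.002]
wrist_force: [0.3, 0.1, -6.4]
finger_gap: 0.26
gripper_force: 62.6
[ 0.5152 -0.2245  0.0755] [ 0.2226 -0.0536 -6.5881]
punch [([325.6, 361.7], 0.57, array([ 0.4954, -0.2177,  0.05  ]))]
punch_tip [([324.9, 122.5], 0.58, array([ 0.589 , -0.2438,  0.05  ]))]
mouth [([330.8, 92.7], 0.89, array([ 0.5979, -0.2484,  0.05  ]))]
yaw -15.668105810643056
```

View pics/c2.png

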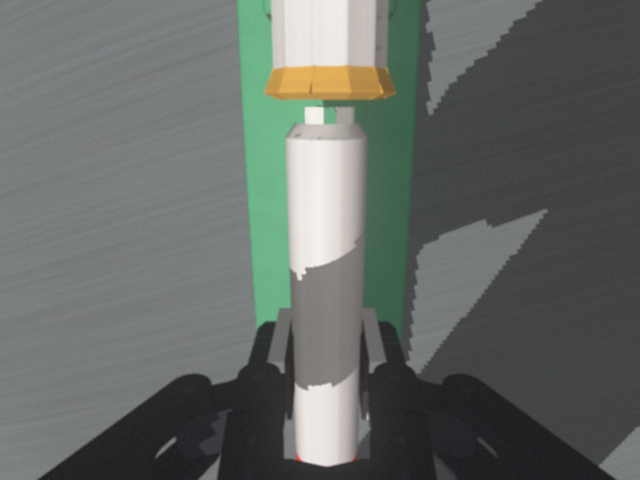

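The view shows the tip at (327,125), just short of the mouth at (331,95). The station axis is about 1.7 mm to tool +y. I'll shift over, lower onto the rail and release.

```bash

python3 -m handwheel '[[[0,0.017,0.1,0,0,0,-1],[0,0.017,0.15,0,0,0,-1],[0,0.017,0.19,0,0,0,-1],[0,0.017,0.22,0,0,0,-1],[0,0.017,0.23,0,0,0,-1],[0,0.017,0.23,0,0,0,-1],[0,0.017,0.23,0,0,0,-1]]]'
python3 -m handwheel '[[[0,0,0.005,0,0,0,-1],[0,0,0.005,0,0,0,-1],[0,0,0.01,0,0,0,-1],[0,0,0.01,0,0,0,-1]]]'
```

```text
time: 12.07
ee_pos: [0.5142, -0.2265, 0.052]
tcp_rot: [3.112, -0.429, 0.0]
wrist_force: [-0.1, 0.1, -6.2]
finger_gap: 0.255
gripper_force: 63.0
time: 12.4
ee_pos: [0.5143, -0.2265, 0.0517]
tcp_rot: [3.112, -0.429, 0.001]
wrist_force: [-2.6, 1.3, 4.2]
finger_gap: 0.254
gripper_force: 64.2
```

```bash

python3 -m handwheel '[[[0,0,0,0,0,0,0.2],[0,0,0,0,0,0,0.2],[0,0,0,0,0,0,0.2],[0,0,0,0,0,0,0.2],[0,0,0,0,0,0,0.2],[0,0,0,0,0,0,0.2],[0,0,0,0,0,0,0.2],[0,0,0,0,0,0,0.2]]]'
python3 look.py c3 punch punch_tip mouth
```

```text
time: 13.07
ee_pos: [0.5141, -0.2264, 0.051]
tcp_rot: [-3.112, 0.429, -0.0]
wrist_force: [-0.5, -0.9, -0.4]
finger_gap: 0.603
gripper_force: 0.0
[ 0.5141 -0.2264  0.051 ] [-0.2381  0.1436  0.0519]
punch [([322.4, 358.7], 0.62, array([ 0.5125, -0.2238,  0.05  ]))]
punch_tip [([321.5, 121.0], 0.68, array([ 0.5904, -0.2457,  0.05  ]))]
mouth [([325.1, 93.1], 0.84, array([ 0.5976, -0.2488,  0.05  ]))]
```

View pics/c3.png

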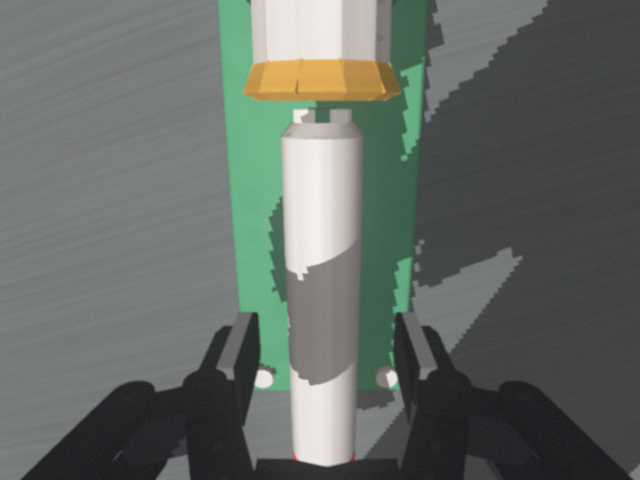

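The punch now lies in the groove: rod centre at column 322.5, mouth ring 322, rail 322.5, tip about 8 mm short. The gripper is about 1.5 mm off to +y. I'll recentre, regrip and slide 48 mm in.

```bash

python3 -m handwheel '[[[0,-0.015,0,0,0,0,0.2],[0,-0.015,0,0,0,0,0.2],[0,-0.015,0,0,0,0,-1],[0,-0.015,0,0,0,0,-1],[0,-0.015,0,0,0,0,-1],[0,-0.015,0,0,0,0,-1],[0,-0.015,0,0,0,0,-1],[0,-0.015,0,0,0,0,-1],[0,-0.015,0,0,0,0,-1]]]' 40
python3 -m handwheel '[[[0.04,0,0,0,0,0,-1],[0.08,0,0,0,0,0,-1],[0.12,0,0,0,0,0,-1],[0.16,0,0,0,0,0,-1],[0.2,0,0,0,0,0,-1],[0.2,0,0,0,0,0,-1]]]'
```

```text
time: 14.02
ee_pos: [0.5144, -0.2252, 0.0511]
tcp_rot: [3.112, -0.428, 0.0]
wrist_force: [-2.9, -4.1, 3.5]
finger_gap: 0.269
gripper_force: 39.3
time: 14.52
ee_pos: [0.532, -0.2301, 0.0511]
tcp_rot: [-3.112, 0.428, 0.006]
wrist_force: [-10.9, -3.0, 13.5]
finger_gap: 0.265
gripper_force: 40.1
```

```bash

python3 -m handwheel '[[[0.04,0,0,0,0,0,-1],[0.08,0,0,0,0,0,-1],[0.12,0,0,0,0,0,-1],[0.16,0,0,0,0,0,-1],[0.2,0,0,0,0,0,-1],[0.24,0,0,0,0,0,-1],[0.28,0,0,0,0,0,-1],[0.28,0,0,0,0,0,-1]]]'
python3 look.py c4 punch punch_tip mouth
```

```text
time: 15.18
ee_pos: [0.5592, -0.2377, 0.0511]
tcp_rot: [-3.112, 0.428, 0.006]
wrist_force: [-9.4, -1.7, 12.3]
finger_gap: 0.263
gripper_force: 40.0
[ 0.5592 -0.2376  0.0511] [-9.9111 -0.7434 11.6793]
punch [([324.1, 357.8], 0.59, array([ 0.5577, -0.2357,  0.05  ]))]
punch_tip []
mouth [([326.2, 246.1], 0.58, array([ 0.598 , -0.2478,  0.05  ]))]
```

View pics/c4.png

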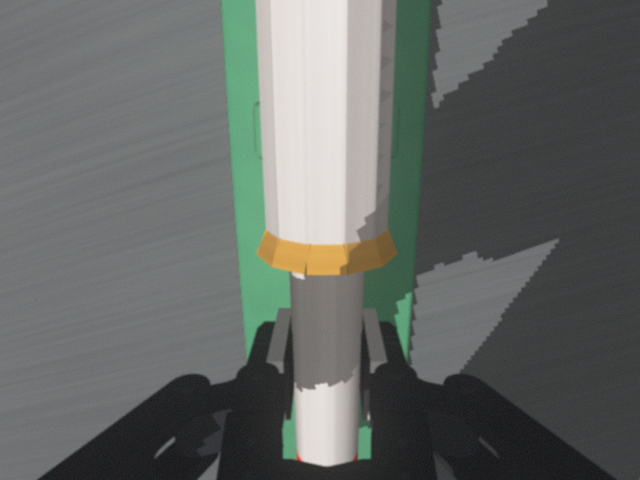

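The punch is in the mouth, about 38 mm deep and in line (rod column 326, ring 326). I'll release it, back off 67 mm and grip the red end.

```bash

python3 -m handwheel '[[[0,0,0,0,0,0,0.5],[0,0,0,0,0,0,0.5],[0,0,0,0,0,0,0.5],[0,0,0,0,0,0,0.5],[0,0,0,0,0,0,0.5],[0,0,0,0,0,0,0.5],[0,0,0,0,0,0,0.5],[0,0,0,0,0,0,0.5],[0,0,0,0,0,0,0.5],[0,0,0,0,0,0,0.5]]]'
python3 -m handwheel '[[[-0.2,0,0,0,0,0,0.5],[-0.4,0,0,0,0,0,0.5],[-0.6,0,0,0,0,0,0.5],[-0.67,0,0,0,0,0,0.5],[-0.67,0,0,0,0,0,0.5],[-0.67,0,0,0,0,0,0.5]]]'
python3 look.py c5 punch_red mouth
```

```text
time: 16.22
ee_pos: [0.5607, -0.2379, 0.051]
tcp_rot: [-3.112, 0.429, -0.0]
wrist_force: [0.3, 0.9, -0.9]
finger_gap: 0.751
gripper_force: 0.0
time: 16.72
ee_pos: [0.4971, -0.2202, 0.0514]
tcp_rot: [3.112, -0.429, 0.002]
wrist_force: [0.3, -0.1, -0.4]
finger_gap: 0.75
gripper_force: 0.0
[ 0.4977 -0.2204  0.0514] [-0.5848  0.6972  0.0659]
punch_red [([327.3, 344.2], 0.7, array([ 0.5006, -0.2209,  0.05  ]))]
mouth [([328.8, 24.6], 0.77, array([ 0.598 , -0.2486,  0.05  ]))]
```

View pics/c5.png

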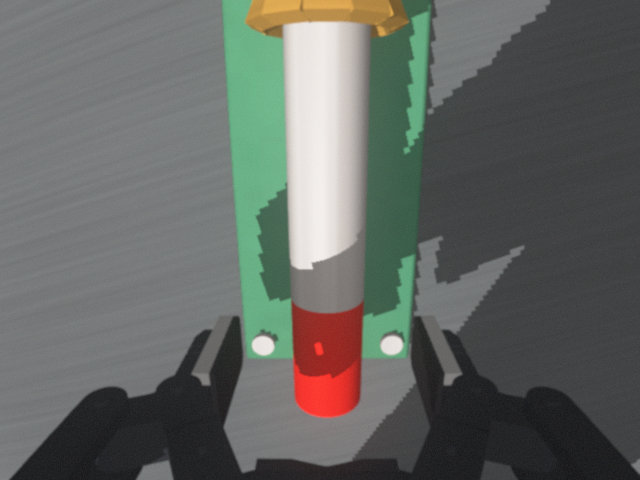

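The red end sits between the open fingers, centre about (327,350), and the rod runs straight into the mouth at (328,25). I'll grip it and slide it in.

```bash

python3 -m handwheel '[[[0,0,0,0,0,0,-1],[0,0,0,0,0,0,-1],[0,0,0,0,0,0,-1],[0,0,0,0,0,0,-1],[0,0,0,0,0,0,-1],[0,0,0,0,0,0,-1],[0,0,0,0,0,0,-1],[0,0,0,0,0,0,-1],[0,0,0,0,0,0,-1],[0,0,0,0,0,0,-1],[0,0,0,0,0,0,-1],[0,0,0,0,0,0,-1]]]' 40
python3 -m handwheel '[[[0.06,0,0,0,0,0,-1],[0.12,0,0,0,0,0,-1],[0.18,0,0,0,0,0,-1],[0.24,0,0,0,0,0,-1],[0.3,0,0,0,0,0,-1],[0.36,0,0,0,0,0,-1],[0.42,0,0,0,0,0,-1],[0.48,0,0,0,0,0,-1],[0.54,0,0,0,0,0,-1],[0.6,0,0,0,0,0,-1],[0.6,0,0,0,0,0,-1]]]'
```

```text
time: 17.87
ee_pos: [0.4964, -0.2201, 0.0511]
tcp_rot: [3.112, -0.429, 0.001]
wrist_force: [0.4, -3.5, 3.8]
finger_gap: 0.263
gripper_force: 39.2
time: 18.78
ee_pos: [0.5521, -0.2356, 0.051]
tcp_rot: [-3.111, 0.428, 0.008]
wrist_force: [-8.9, -0.8, 13.9]
finger_gap: 0.267
gripper_force: 40.1
```

Moving smoothly; tip at about 96 mm. Continue to the stop.

```bash

python3 -m handwheel '[[[0.04,0,0,0,0,0,-1],[0.08,0,0,0,0,0,-1],[0.12,0,0,0,0,0,-1],[0.16,0,0,0,0,0,-1],[0.2,0,0,0,0,0,-1],[0.2,0,0,0,0,0,-1],[0.2,0,0,0,0,0,-1]]]'
python3 -m handwheel '[[[0.02,0,0,0,0,0,-1],[0.04,0,0,0,0,0,-1],[0.06,0,0,0,0,0,-1],[0.06,0,0,0,0,0,-1],[0.06,0,0,0,0,0,-1]]]'
```

```text
time: 19.37
ee_pos: [0.5709, -0.2408, 0.0511]
tcp_rot: [-3.111, 0.428, 0.008]
wrist_force: [-9.8, 1.2, 13.7]
finger_gap: 0.27
gripper_force: 40.1
time: 19.78
ee_pos: [0.5752, -0.2421, 0.0509]
tcp_rot: [-3.111, 0.428, 0.013]
wrist_force: [-15.4, 0.6, 17.2]
finger_gap: 0.266
gripper_force: 40.7
```

```bash

python3 -m handwheel '[[[0.02,0,0,0,0,0,-1],[0.04,0,0,0,0,0,-1],[0.05,0,0,0,0,0,-1],[0.05,0,0,0,0,0,-1],[0.05,0,0,0,0,0,-1]]]'
```

```text
time: 20.2
ee_pos: [0.5753, -0.2421, 0.0508]
tcp_rot: [-3.109, 0.427, 0.028]
wrist_force: [-33.3, 4.9, 35.8]
finger_gap: 0.266
gripper_force: 42.3
```

It's hard against the stop: no travel and the force is rising. I'll relax the push, release and lift clear.

```bash

python3 -m handwheel '[[[-0.05,0,0,0,0,0,-1],[-0.05,0,0,0,0,0,-1],[-0.05,0,0,0,0,0,0.5],[-0.05,0,0,0,0,0,0.5],[-0.05,0,0,0,0,0,0.5],[-0.05,0,0,0,0,0,0.5],[-0.05,0,0,0,0,0,0.5],[-0.05,0,0,0,0,0,0.5],[-0.05,0,0,0,0,0,0.5],[-0.05,0,0,0,0,0,0.5]]]'
python3 -m handwheel '[[[-0.05,0,-0.3,0,0,0,0.5],[-0.05,0,-0.6,0,0,0,0.5],[-0.05,0,-1,0,0,0,0.5],[-0.05,0,-1,0,0,0,0.5],[-0.05,0,-1,0,0,0,0.5],[-0.05,0,-1,0,0,0,0.5]]]'
python3 look.py c6 punch_red mouth
python3 - <<'E'
from h import *
np.set_printoptions(precision=4,suppress=True)
b=pickle.load(open('c6.pkl','rb'));h=cv2.cvtColor(b['image'],cv2.COLOR_RGB2HSV)
rd=((h[...,0]<8)|(h[...,0]>172))&(h[...,1]>150)&(h[...,2]>60);ys,xs=np.where(rd);print(ys.min(),ys.max())
c=xs.mean();e=onz(b,(c,ys.max()),.05);print('red end',e,'to mouth',np.linalg.norm(e[:2]-[.598,-.2478]))
E
```

```text
time: 21.03
ee_pos: [0.579, -0.2431, 0.0509]
tcp_rot: [-3.112, 0.429, 0.0]
wrist_force: [0.2, 0.6, 0.0]
finger_gap: 0.753
gripper_force: 0.0
time: 21.53
ee_pos: [0.5741, -0.2417, 0.151]
tcp_rot: [3.112, -0.429, 0.001]
wrist_force: [-0.5, -0.1, -0.8]
finger_gap: 0.749
gripper_force: 0.0
[ 0.5735 -0.2414  0.1501] [-0.8106 -0.6711 -0.2611]
punch_red [([8.2, 296.0], 0.88, array([ 0.6006, -0.04  ,  0.05  ])), ([326.0, 245.6], 0.63, array([ 0.5788, -0.2422,  0.05  ]))]
mouth [([330.8, 210.7], 0.7, array([ 0.5979, -0.2504,  0.05  ]))]
223 286
red end [ 0.5543 -0.2356  0.05  ] to mouth 0.04536139324398197
```

View pics/c6.png

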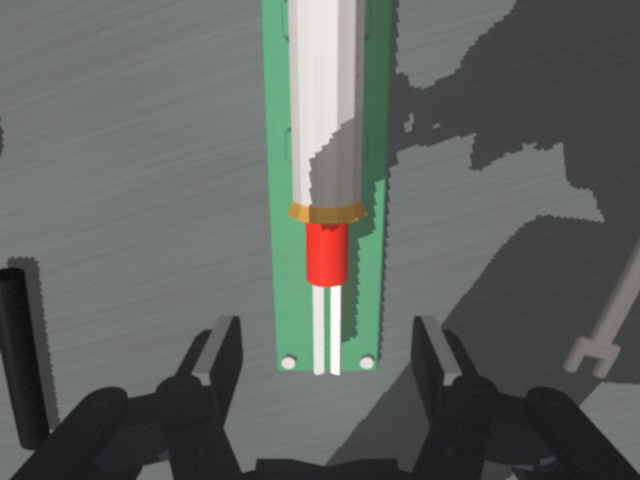

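Only the red end sticks out, from (327,223) to (327,286), with no steel at the mouth. The end is about 40.7 mm from the mouth after correcting for the height of its top edge (40 nominal), and the stop was felt.

```bash
python3 -c "
from plant import workorder
print(workorder.close_job())"
```

```text
the job is handed in; nothing more can be done
None
```

The punch is fully home in its sleeve, pushed until it hit the stop, with only the red end showing; it is released with the arm clear, and the job is handed in, but close_job gave no verdict back.

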